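# Hang the screwdriver on the spring balancer

### The job

The cordless driver with the wire bail on top stands nose down in the wooden rack. Take the balancer by its side handle, pull the sprung hook down beside the bail and press it gently sideways, by feel, until the bail is in past the safety latch; then ease the hook up, slowly all the way, so that the latch snaps shut and the driver hangs quietly from the hook, clear of the rack, and let go. Leave the other tools and things where they are.

Things in the scene. Friction and masses are not known exactly. Their poses are not given: they have to be found in the camera images.
- stem (a joint): How far the balancer's stem, with block, handle and hook rigidly on it, is pulled down (m): 0 fully up, 0.15 fully down. It slides only vertically in the balancer's tube and does not turn. Spring pull about 9 N at the top, 12 N at the bottom; let go, it shoots up by itself. The driver weighs 3 to 5 N, so the spring lifts it.
- hook: The hook, 7 mm steel wire bent in the y-z plane, open towards +y, with its safety latch. Origin at its seat: the lowest inner point of the bowl, on the stem's axis, where the bail comes to hang. Bowl 20 mm wide inside; underside 7 mm below the seat; back towards -y. To go onto the bail the hook is moved to +y.
- driver: Short inline cordless driver, grey, 43 mm in diameter, 150 mm tall without its bail, about 0.4 kg, centre of mass 90 mm up. Origin at the tip of its nose, 12 mm above the bench in the rack; z up to the bail. The nose, 26 mm in diameter, 48 mm long, stands in a hole with 1.5 mm play, so the driver leans up to 6 mm at the bail when pressed; its shoulder rests on the rack.
- bail_pivot (a point): Middle between the bail's two pivots, on the driver's axis, 12 mm below its flat top. The bail is an arch of 6 mm steel wire; its top bar, straight for 36 mm along the driver's x (nearly world x), is 56 mm from the pivots, legs 25 mm to either side. Its pivots are tight: it stays leaning up to 0.4 rad, so its bar lies up to 22 mm to +y or -y of the axis. How far is not given: look or feel.
- nose (a point): Top of the hook's nose, 13.5 mm to +y of the seat and 13.5 mm above it. The bail's bar goes in over the nose, pushing the latch in: bar centre 21 to 32 mm above the seat. It touches the latch when 8 mm to +y of the seat; the latch is fully in, and the bar stands firm, when about over the seat.
- trolley (a joint): Position (m) of the balancer's trolley along the overhead rail, growing to +y; -0.42 to 0.42. Runs along y only, carries stem and hook along, stays where it is left, friction 1 N; x of the hook never changes. The rail, 40 mm wide, lies over the stem, 605 to 650 mm above the bench, on posts 0.62 m to either side: keep the arm on the robot's side of it, tilting the hand.
- latch (a joint): Safety latch of the hook (rad): 0 shut against the nose, 0.6 pushed fully in. Sprung shut; the bail pressed sideways pushes it fully in with 2 to 3 N, 6 N is plenty. Hinged 40 mm above the seat at the back, it slopes down to the nose; it shuts by itself once the hook has risen until the bail lies in the bowl, below the latch's free end (10 mm above the seat).
- handle (a point): Middle of the black rubber grip of the side handle: a level bar along x, 20 mm in diameter, grip 75 mm long between two flanges (26 and 28 mm). It sticks out towards the robot (-x): grip middle 90 mm from the stem's axis, 55 mm above the hook's seat. With the hook up, the balancer's upright tube (radius 23 mm, on the stem's axis) begins 39 mm above the grip's axis.
- rack: Hardwood block fixed to the bench, 90 x 360 x 60 mm, long side nearly along y, origin under its centre, three 27.5 mm holes 55 mm deep, 125 mm apart in a row along its y. Each holds one tool, in any order.
- grinder_mid (a point): Middle of the straight grinder standing in the rack: dark, 38 mm in diameter, no bail, top 130 mm above the bench. Not to be moved.
- chisel_mid (a point): Middle of the chisel standing in the rack: turned wooden handle up to 36 mm in diameter, top 162 mm above the bench. Not to be moved.
- tape_measure: Black tape measure on the bench, 66 x 36 x 62 mm, origin under it. Not to be moved.
- hammer: Hammer lying on the bench to the right of the rack, origin on its underside. Not to be moved.
- glue: Glue bottle standing behind the rack, 60 mm in diameter, 130 mm tall, origin under it. Not to be moved.
- offcut: Plywood offcut lying in front of the rack, 240 x 70 x 22 mm, origin under it. Not to be moved.
- pine_block: Pine block on the bench, 90 x 45 x 45 mm, origin under it. Not to be moved.
- try_square: Try square lying flat on the bench, stock 100 mm, blade 150 mm, origin under its stock. Not to be moved.
Things that resemble listed ones, but are neither listed nor needed, are in the scene too. Leave any yellow look-alike of the driver alone.

How it is judged:
On the way, in this order (a step that is already met when the one before it is completed fails the run):
1. the hook is pulled down against its spring, more than 60 mm (value of joint stem above 0.06 m), for 0.1 s.
2. the bail lies in the hook and the latch is shut again, the hook still low (z of hook in the frame of driver between 0.176 and 0.198 m and y of hook in the frame of driver between -0.035 and 0.035 m and x of hook in the frame of driver between -0.024 and 0.024 m and value of joint latch below 0.15 rad and value of joint stem above 0.03 m), for 0.1 s.
At the end, for the whole second after the job is handed in: The driver hangs by its bail in the seat of the hook, the latch shut (within 0.15 rad), the hook fully up (within 10 mm), the driver's nose out of the rack and the driver hanging quietly (under 150 mm/s) (z of hook in the frame of driver between 0.176 and 0.198 m and y of hook in the frame of driver between -0.035 and 0.035 m and x of hook in the frame of driver between -0.024 and 0.024 m and value of joint latch below 0.15 rad and value of joint stem below 0.01 m and height (world z) of driver above 0.065 m and linear speed of driver below 0.15 m/s); the robot touches nothing.
It fails at once if the hook flies up (faster than 0.4 m/s) instead of being eased up (velocity of joint stem below -0.4 m/s).
It fails at once if the hook is shoved hard against the driver or its bail (over 15 N) (contact force between driver and hook above 15 N).
It fails at once if the grinder or the chisel is moved (over 15 mm) (distance of any of grinder_mid, chisel_mid from where it was at the start of the episode above 0.015 m).
It fails at once if something on the bench is moved (over 20 mm) (distance of any of tape_measure, hammer, glue, offcut, pine_block, try_square, rack from where it was at the start of the episode above 0.02 m).
It also fails if it takes over 64 s, if anything falls off the work surface, if the arm or the gripper's body presses on something with over 40 N, if the wrist force passes 120 N, or if a joint passes its speed limit or range.

### The arm

A 6-joint arm with a two-finger parallel gripper is mounted at the origin on the work surface. World frame = base frame: x ahead of the robot, y to its left, z up, the work surface at z = 0. Lengths are in m, angles in rad, forces in N, time in s.
With the tool pointing down it reaches from about 0.375 to 0.9 m from the base axis. Payload 3.1 kg.
Tool frame: the origin (TCP) lies between the finger pads; the fingertips stand 11 mm ahead of it and the grasp point (between the pads) lies 8 mm behind it; z points along the fingers, y is the line along which they close (so a half turn about z gives the same grasp; the last joint's range is limited). The gripper opens to 87 mm and grips with 3 to 60 N. Pads are 19 mm wide; open, the fingers measure 117 mm over their backs; the gripper's body (75 mm by 190 mm) begins 51 mm behind the grasp point.
Start: joints at [-1.466, 0.527, 1.433, -0, 1.181, -0.178], TCP at [0.175, -0.6, 0.234] pointing down, gripper open.
Joint ranges: [-3.08, 3.08], [-0.75, 2.2], [0.22, 2.44], [-1.43, 4.57], [0, 2.65], [-2.85, 2.85]. Speed limits (rad/s): [2.79, 2.79, 3.14, 3.14, 3.14, 3.14].

### API

Orientations are given as [roll, pitch, yaw] about the fixed x, y, z axes, in that order (R = Rz(yaw) Ry(pitch) Rx(roll)).
In Python, from station import env gives the robot as it stands.
- The arm moves only by the tool apply_moves, never from a script. Its argument "targets" is text: rows parted by semicolons, each of 7 numbers parted by spaces: the gripper command: -1 is shut, 1 is fully open, values between are in proportion, then the shift along the tool's x, y, z scaled (see below), then the turn, a rotation vector about the tool's x, y, z scaled (see below). A call has 1 to 20 rows; each row is the pose to reach, as a shift and turn from the pose commanded when the call began, along the tool's axes at that moment, turning the shorter way round; what a row does not reach only later rows make up. The controller multiplies each number of a shift by 0.1 m and each number of a turn by 360 degrees. A row lasts 1/10 s, in which the tool goes at most 50 mm and 8.59 degrees, less where a joint would pass 70% of its speed; a pose out of reach is approached as far as the arm can. A call with a number of a shift or a turn outside -1 to 1 is refused whole. A call with a gripper value outside its range is refused whole. The fingers move at their own pace and stop on an object; the grip force is fixed at half the most. Time passes only in rows, so rows that repeat a pose let the fingers close. It gives the time, the measured TCP pose, the force, the opening and the grip force at its end, in the units of the state.
- env.read_state(): the state, without advancing time (a new reading comes with each control period).
- env.camera(name): name is "scene" or "side" or "wrist"; returns a dict with "image" (384x512x3 uint8, red, green, blue), "z_map" (384x512 float32, m along the optical axis (not along the pixel's ray), 0 where there is no reading), "camera_matrix" (3x3 intrinsics, pixels), "world_from_camera" (4x4, takes a point from camera to world coordinates). Camera axes: x right, y down, z forward; pixel columns grow to the right and rows downward; lengths in m; the calibration is good to about 2 mm. The wrist camera is an equidistant fisheye: a pixel r from the principal point sees the ray r / f radians off the axis. A picture is of the moment at which its call begins.
- env.hand_in(): hands the job in; it is judged then, once.
The state is a dict: "t": time; "qpos": joint angles; "qvel": joint speeds; "tau": joint torques, N m; "position": TCP position; "tool_rot": TCP orientation; "force": force on the tool from outside, world axes, zero at the start; "moment": the same for the moment, N m; "gripper_width": finger opening in m; "grip_force": force on a finger pad.
Only numpy, scipy, OpenCV 4.12 (cv2) and the standard library are available. Lean on these libraries where they do the work, as an engineer would, in place of code of your own. Each camera call takes 0.05 s, during which the arm holds its last target. There are 200 camera calls.

## Working session

There is one attempt and no reset: what is moved stays moved. The work goes in short steps, Python scripts to look and compute and a tool call to move; the robot and the scene stay as the last step left them, time stands still between calls to the robot, and variables do not carry over. Pictures are saved under pics/ and viewed, at most 10 in all, crops included, and the job is handed in when it is done.

Besides the shell and the picture viewer there is one more tool, called after ">>>" as name(argument=value, ...) on one line, values as JSON. apply_moves: Moves the arm, as the interface text tells. Shifts and turns lie within -1 to 1; 1 stands for 0.1 m of shift or 360 degrees of turn. Its arguments: {"type":"object","properties":{"targets":{"type":"string"}},"required":["targets"]}

```bash
mkdir -p pics; ls
cat > h.py <<'E'
import numpy as np, cv2
from station import env
def grab(n,save=None):
    c=env.camera(n)
    np.savez('/tmp/%s.npz'%n,**c)
    if save: cv2.imwrite('pics/'+save,c['image'][:,:,::-1])
    return c
def cloud(c):
    z=c['z_map'];K=c['camera_matrix'];h,w=z.shape
    u,v=np.meshgrid(np.arange(w),np.arange(h))
    P=np.stack([(u-K[0,2])/K[0,0]*z,(v-K[1,2])/K[1,1]*z,z,np.ones_like(z)],-1)
    return (P@c['world_from_camera'].T)[...,:3]
E
python3 - <<'E'
from h import *
a=grab('scene','s1.png');b=grab('side','d1.png')
for c in (a,b): print(c['world_from_camera'].round(3),c['camera_matrix'].round(1))
s=env.read_state();print(s)
E
```

```text
pics
[[-0.844  0.455 -0.283  0.926]
 [ 0.536  0.719 -0.442  0.542]
 [ 0.003 -0.525 -0.851  1.27 ]
 [ 0.     0.     0.     1.   ]] [[403.9   0.  251.4]
 [  0.  403.9 188.3]
 [  0.    0.    1. ]]
[[-0.9   -0.25   0.358  0.204]
 [-0.436  0.53  -0.727  0.732]
 [-0.008 -0.81  -0.586  0.827]
 [ 0.     0.     0.     1.   ]] [[394.3   0.  251.1]
 [  0.  394.3 188. ]
 [  0.    0.    1. ]]
{'t': 0.1, 'qpos': array([-1.46553578e+00,  5.28368758e-01,  1.43377359e+00, -4.98521689e-06,
        1.18138949e+00, -1.78497128e-01]), 'qvel': array([ 1.01945882e-03, -2.01622600e-03, -3.86118722e-03, -5.59927243e-05,
       -6.79165835e-04, -3.70408210e-04]), 'tau': array([-3.59309870e-04, -4.40984023e+01, -1.77150840e+01,  6.35220716e-02,
        5.33714436e-02, -4.57794204e-05]), 'position': array([ 0.17493903, -0.59935632,  0.23267238]), 'tool_rot': array([-3.13968346e+00, -3.39769046e-04,  2.83759250e-01]), 'force': array([-0.46998316, -0.12226106,  0.93798323]), 'moment': array([-0.03761683, -0.07016341, -0.04348017]), 'grip_force': 0.0, 'gripper_width': 0.08753493069903961}
```

View pics/s1.png

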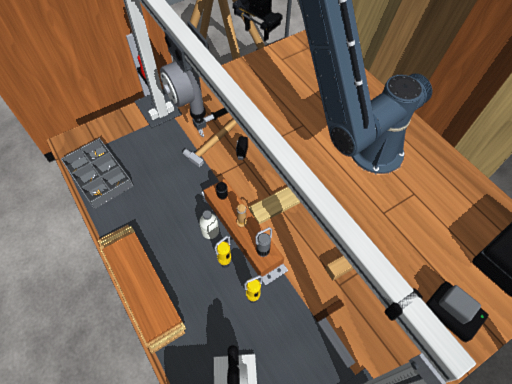

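View pics/d1.png

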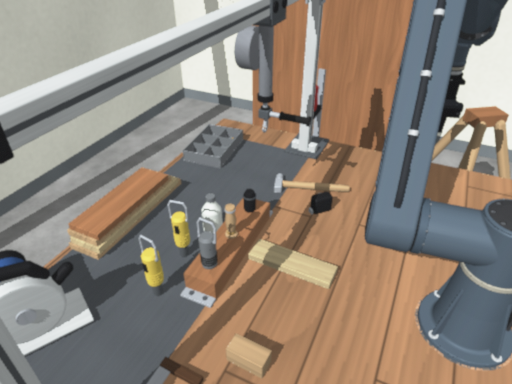

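The scene view shows the grey driver at about (264,240) and the balancer at (185,90). In the side view the driver is at (207,245) with its bail at (207,225), the handle at (290,117) and the hook at (265,122).

Run:
```python
from h import *
b=dict(np.load('/tmp/side.npz'));a=dict(np.load('/tmp/scene.npz'))
im=b['image'][:,:,::-1]
x=cv2.resize(im[85:150,240:330],None,fx=6,fy=6,interpolation=cv2.INTER_CUBIC)
y=cv2.resize(im[205:290,175:245],None,fx=5,fy=5,interpolation=cv2.INTER_CUBIC)
o=np.zeros((430,800,3),np.uint8);o[:x.shape[0],:x.shape[1]]=x[:430,:540]
y=y[:425,:260];o[:425,540:800]=y
cv2.imwrite('pics/c1.png',o)
for n,c in(('side',b),('scene',a)):
    P=cloud(c);I=c['image'].astype(int)
    dark=(I.max(-1)<50)
    # handle: dark, z .35..0.6, y<-0.15
    m=dark&(P[...,2]>.3)&(P[...,2]<.6)&(P[...,1]<-.15)&(P[...,0]>.35)&(c['z_map']>0)
    Q=P[m];print(n,'handle',len(Q),Q.min(0).round(3),Q.max(0).round(3),np.median(Q,0).round(3)) if len(Q) else None
P=cloud(b)
for v,u in [(117,290),(115,278),(120,303),(100,265),(125,265),(130,265),(232,207),(240,207),(250,207),(220,207),(218,204),(222,200),(222,214)]: print(u,v,P[v,u].round(3),b['image'][v,u])
P=cloud(a)
for v,u in [(235,262),(240,264),(245,264),(250,264),(230,266),(187,221),(215,241),(118,215),(114,222)]: print('sc',u,v,P[v,u].round(3),a['image'][v,u])
```

```text
side handle 196 [ 0.492 -0.228  0.335] [ 0.641 -0.198  0.396] [ 0.558 -0.214  0.346]
scene handle 262 [ 0.534 -0.257  0.329] [ 0.697 -0.176  0.6  ] [ 0.621 -0.213  0.385]
290 117 [ 0.549 -0.219  0.342] [29 29 29]
278 115 [ 0.585 -0.219  0.341] [185 192 199]
303 120 [ 0.51  -0.217  0.342] [49 50 49]
265 100 [ 0.618 -0.202  0.387] [36 36 38]
265 125 [ 0.624 -0.217  0.303] [178 185 191]
265 130 [ 0.623 -0.216  0.287] [149 150 153]
207 232 [0.627 0.123 0.163] [131 136 139]
207 240 [0.613 0.147 0.161] [147 152 156]
207 250 [0.611 0.154 0.135] [108 112 116]
207 220 [0.618 0.131 0.211] [168 173 177]
204 218 [ 0.732 -0.019  0.061] [162 168 165]
200 222 [ 0.773 -0.053  0.004] [ 97 102 107]
214 222 [ 0.701 -0.025  0.053] [153 158 152]
sc 262 235 [0.618 0.123 0.161] [121 125 129]
sc 264 240 [0.623 0.14  0.161] [122 127 132]
sc 264 245 [0.63  0.152 0.157] [125 129 135]
sc 264 250 [0.629 0.152 0.118] [102 105 110]
sc 266 230 [0.613 0.133 0.206] [204 198 204]
sc 221 187 [ 0.63  -0.107  0.131] [27 26 30]
sc 241 215 [0.629 0.018 0.133] [184 143  90]
sc 215 118 [ 0.577 -0.208  0.343] [9 8 8]
sc 222 114 [ 0.55  -0.213  0.34 ] [15 10 10]
```

View pics/c1.png

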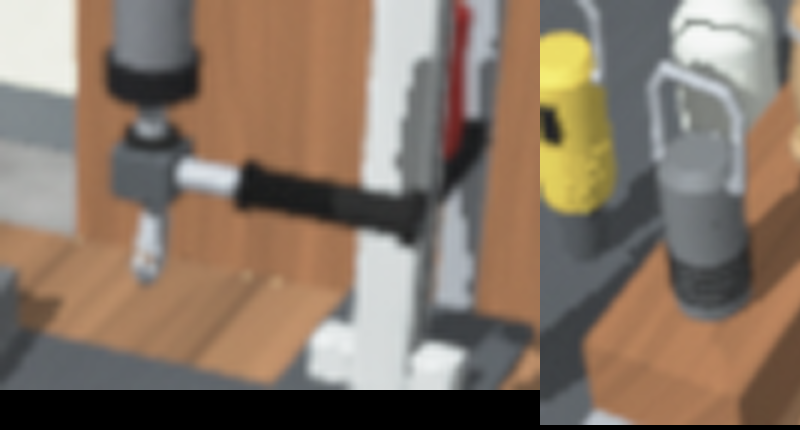

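The crop shows the hook at the top right under the block and the handle pointing toward the robot. The driver's bail leans away from upright. Now I'll fit the handle, hook, driver axis and bail bar.

Run:
```python
from h import *
from scipy.optimize import least_squares
D={n:dict(np.load(f'/tmp/{n}.npz')) for n in('side','scene')}
def circ(Q,r,g):
    return least_squares(lambda p:np.hypot(Q[:,0]-p[0],Q[:,1]-p[1])-r,g,loss='soft_l1',f_scale=.002).x.round(4)
for n,c in D.items():
    P=cloud(c)
    def box(lo,hi): 
        m=np.all((P>lo)&(P<hi),-1)&(c['z_map']>0);return P[m],m
    Q,m=box((.50,-.26,.30),(.565,-.19,.36));print(n,'handle n',len(Q),'yz',circ(Q[:,1:],.010,(-.225,.336)))
    Q,m=box((.44,-.26,.31),(.60,-.19,.36));I=c['image'][m].max(-1)<60;print(' dark x',np.percentile(Q[I][:,0],[1,99]).round(3))
    Q,m=box((.58,-.28,.40),(.68,-.15,.44));print(' tube',len(Q),circ(Q[:,:2],.023,(.622,-.225)) if len(Q)>5 else '')
    Q,m=box((.60,-.25,.27),(.65,-.18,.31));print(' hook',len(Q),Q.min(0).round(3),np.median(Q,0).round(3))
    Q,m=box((.58,.09,.10),(.67,.19,.152));print(' driver',len(Q),circ(Q[:,:2],.0215,(.62,.137)))
    Q,m=box((.57,.08,.198),(.67,.20,.23));print(' bar',len(Q),np.median(Q,0).round(3),Q.min(0).round(3),Q.max(0).round(3))
    Q,m=box((.57,.08,.172),(.67,.20,.198));print(' legs',len(Q),Q.round(3).tolist()[:12])
```

```text
side handle n 161 yz [-0.2241  0.3403]
 dark x [0.492 0.576]
 tube 196 [ 0.6282 -0.2287]
 hook 47 [ 0.621 -0.239  0.283] [ 0.625 -0.225  0.297]
 driver 251 [0.6226 0.1317]
 bar 53 [0.618 0.132 0.209] [0.595 0.128 0.199] [0.645 0.136 0.213]
 legs 45 [[0.649, 0.13, 0.196], [0.646, 0.129, 0.197], [0.643, 0.129, 0.197], [0.648, 0.131, 0.194], [0.645, 0.127, 0.192], [0.649, 0.131, 0.19], [0.646, 0.131, 0.191], [0.645, 0.127, 0.189], [0.649, 0.131, 0.187], [0.645, 0.132, 0.189], [0.645, 0.128, 0.186], [0.647, 0.13, 0.184]]
scene handle n 70 yz [-0.2228  0.3383]
 dark x [0.534 0.578]
 tube 131 [ 0.6224 -0.2276]
 hook 28 [ 0.62  -0.236  0.281] [ 0.626 -0.219  0.293]
 driver 91 [0.6194 0.133 ]
 bar 34 [0.62  0.131 0.206] [0.599 0.128 0.198] [0.644 0.136 0.212]
 legs 17 [[0.595, 0.133, 0.194], [0.597, 0.133, 0.189], [0.597, 0.136, 0.194], [0.599, 0.135, 0.188], [0.596, 0.136, 0.185], [0.598, 0.134, 0.177], [0.597, 0.137, 0.183], [0.596, 0.137, 0.174], [0.645, 0.129, 0.196], [0.643, 0.132, 0.197], [0.647, 0.132, 0.196], [0.643, 0.132, 0.191]]
```

```bash
cat >> h.py <<'E'
from scipy.spatial.transform import Rotation as Ro
s2=np.sqrt(.5)
RT=np.array([[s2,0,s2],[0,-1,0],[s2,0,-s2]])
H=np.array([.533,-.224,.338])
def plan(p,R=RT):
    s=env.read_state();R0=Ro.from_euler('xyz',s['tool_rot']).as_matrix()
    print('t',s['t'],'p',s['position'].round(4),'f',s['force'].round(2),'w',round(s['gripper_width'],4))
    print('shift',(R0.T@(p-s['position'])/.1).round(3),'turn',(Ro.from_matrix(R0.T@R).as_rotvec()/2/np.pi).round(4))
E
python3 -c "
from h import *
plan(H-.10*RT[:,2])"
```

```text
t 0.1 p [ 0.1749 -0.5994  0.2327] f [-0.47 -0.12  0.94] w 0.0875
shift [ 3.81  -2.802 -1.754] turn [-0.018   0.1241  0.0427]
```

>>> apply_moves(targets="1 1 -0.73 -0.8 -0.018 0.124 0.043;1 1 -0.73 -0.8 -0.018 0.124 0.043;1 1 -0.73 -0.8 -0.018 0.124 0.043;1 1 -0.73 -0.8 -0.018 0.124 0.043;1 1 -0.73 -0.8 -0.018 0.124 0.043;1 1 -0.73 -0.8 -0.018 0.124 0.043;1 1 -0.73 -0.8 -0.018 0.124 0.043;1 1 -0.73 -0.8 -0.018 0.124 0.043;1 1 -0.73 -0.8 -0.018 0.124 0.043")

```text
t: 1.0
position: [0.251, -0.5022, 0.3139]
tool_rot: [3.138, -0.784, 0.002]
force: [-0.3, -0.1, 0.2]
gripper_width: 0.0873
grip_force: 0.0
```

```bash
python3 -c "
from h import *
plan(H-.10*RT[:,2])"
```

```text
t 1.0 p [ 0.251  -0.5022  0.3139] f [-0.28 -0.15  0.21] w 0.0873
shift [ 2.17  -2.78   0.814] turn [0.0003 0.0003 0.0002]
```

>>> apply_moves(targets="1 0.72 -0.93 0.27 0 0 0;1 0.72 -0.93 0.27 0 0 0;1 0.72 -0.93 0.27 0 0 0;1 0.72 -0.93 0.27 0 0 0")

```text
t: 1.4
position: [0.3228, -0.406, 0.3466]
tool_rot: [3.137, -0.784, 0.007]
force: [-0.3, -1.0, -1.0]
gripper_width: 0.087
grip_force: 0.0
```

>>> apply_moves(targets="1 0.72 -0.93 0.27 0 0 0;1 0.72 -0.93 0.27 0 0 0;1 0.72 -0.93 0.27 0 0 0;1 0.72 -0.93 0.27 0 0 0")

```text
t: 1.8
position: [0.3921, -0.3146, 0.378]
tool_rot: [3.135, -0.785, 0.007]
force: [1.2, -1.3, -0.1]
gripper_width: 0.0867
grip_force: 0.0
```

>>> apply_moves(targets="1 0.72 -0.93 0.27 0 0 0;1 0.72 -0.93 0.27 0 0 0;1 0.72 -0.93 0.27 0 0 0;1 0.72 -0.93 0.27 0 0 0;1 0.72 -0.93 0.27 0 0 0")

```text
t: 2.3
position: [0.4613, -0.2248, 0.4085]
tool_rot: [3.137, -0.784, 0.001]
force: [-0.1, -0.6, 0.0]
gripper_width: 0.0867
grip_force: 0.0
```

```bash
python3 -c "
from h import *
plan(H+.008*RT[:,2])
grab('wrist','w1.png')"
```

```text
t 2.3 p [ 0.4613 -0.2248  0.4085] f [-0.1  -0.62  0.02] w 0.0867
shift [ 0.01  -0.012  1.086] turn [0.0006 0.0002 0.0001]
```

View pics/w1.png

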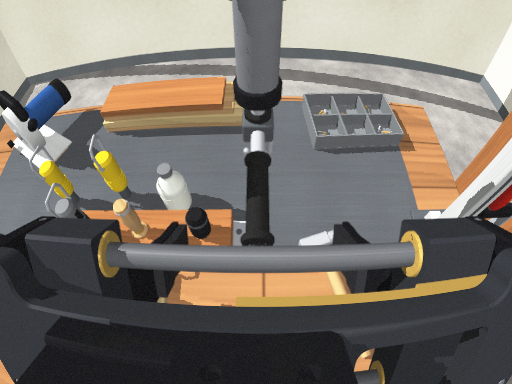

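The wrist view shows the handle at about (257,200), centred between the fingers at 165 and 350. I'll approach it and close.

>>> apply_moves(targets="1 0 0 0.3 0 0 0;1 0 0 0.6 0 0 0;1 0 0 0.85 0 0 0;1 0 0 1 0 0 0;1 0 0 1 0 0 0")

```text
t: 2.85
position: [0.5316, -0.225, 0.3351]
tool_rot: [-3.139, -0.781, -0.005]
force: [-0.7, 0.5, -1.3]
gripper_width: 0.0871
grip_force: 0.0
```

>>> apply_moves(targets="1 0.01 0 0.09 0 0 0;1 0.01 0 0.09 0 0 0;-1 0.01 0 0.09 0 0 0;-1 0.01 0 0.09 0 0 0;-1 0.01 0 0.09 0 0 0;-1 0.01 0 0.09 0 0 0;-1 0.01 0 0.09 0 0 0;-1 0.01 0 0.09 0 0 0;-1 0.01 0 0.09 0 0 0;-1 0.01 0 0.09 0 0 0;-1 0.01 0 0.09 0 0 0;-1 0.01 0 0.09 0 0 0;-1 0.01 0 0.09 0 0 0")

```text
t: 4.15
position: [0.5389, -0.2232, 0.3321]
tool_rot: [3.14, -0.785, -0.001]
force: [0.7, 0.3, -0.3]
gripper_width: 0.0187
grip_force: 30.0
```

>>> apply_moves(targets="-1 0 -0.08 0 0 0 0;-1 0 -0.22 0 0 0 0;-1 0 -0.4 0 0 0 0;-1 0 -0.6 0 0 0 0;-1 0 -0.8 0 0 0 0;-1 0 -1 0 0 0 0")

```text
t: 4.75
position: [0.5388, -0.1221, 0.3321]
tool_rot: [3.14, -0.785, -0.001]
force: [4.2, -1.0, -2.9]
gripper_width: 0.019
grip_force: 30.0
```

>>> apply_moves(targets="-1 0 -0.2 0 0 0 0;-1 0 -0.4 0 0 0 0;-1 0 -0.6 0 0 0 0;-1 0 -0.8 0 0 0 0;-1 0 -1 0 0 0 0")

```text
t: 5.25
position: [0.5388, -0.022, 0.3321]
tool_rot: [3.14, -0.785, -0.001]
force: [3.0, -2.2, -3.0]
gripper_width: 0.0191
grip_force: 30.0
```

>>> apply_moves(targets="-1 0 -0.2 0 0 0 0;-1 0 -0.4 0 0 0 0;-1 0 -0.6 0 0 0 0;-1 0 -0.75 0 0 0 0;-1 0 -0.88 0 0 0 0;-1 0 -0.95 0 0 0 0;-1 0 -1 0 0 0 0;-1 0 -1 0 0 0 0")

```text
t: 6.05
position: [0.5389, 0.0783, 0.332]
tool_rot: [3.141, -0.785, 0.001]
force: [0.3, 1.7, 1.5]
gripper_width: 0.019
grip_force: 30.0
```

Run:
```python
from h import *
b=grab('side');s=env.read_state();print(s['position'],s['force'],s['tool_rot'])
im=b['image'][:,:,::-1]
cv2.imwrite('pics/c2.png',cv2.resize(im[130:290,100:300],None,fx=3.7,fy=3.7,interpolation=cv2.INTER_CUBIC))
P=cloud(b)
def box(lo,hi):
    m=np.all((P>lo)&(P<hi),-1)&(b['z_map']>0);return P[m]
Q=box((.595,.05,.265),(.66,.15,.32));print('hook',len(Q),Q.min(0).round(3),Q.max(0).round(3));print(Q[Q[:,2].argsort()][:25].round(3).tolist())
Q=box((.57,.08,.198),(.67,.20,.23));print('bar',len(Q),np.median(Q,0).round(3))
```

```text
[0.53888725 0.07790969 0.33203772] [-1.55820295  0.84443499  2.14851921] [ 3.14101890e+00 -7.85007488e-01  6.18350103e-04]
hook 84 [0.622 0.063 0.281] [0.631 0.095 0.317]
[[0.624, 0.069, 0.281], [0.623, 0.085, 0.283], [0.623, 0.076, 0.283], [0.629, 0.075, 0.284], [0.623, 0.081, 0.284], [0.624, 0.073, 0.284], [0.624, 0.078, 0.285], [0.624, 0.088, 0.285], [0.626, 0.076, 0.285], [0.623, 0.084, 0.286], [0.625, 0.072, 0.286], [0.627, 0.073, 0.286], [0.622, 0.072, 0.287], [0.625, 0.091, 0.287], [0.628, 0.07, 0.287], [0.624, 0.083, 0.288], [0.623, 0.069, 0.288], [0.625, 0.071, 0.288], [0.623, 0.066, 0.289], [0.627, 0.068, 0.289], [0.623, 0.089, 0.289], [0.624, 0.068, 0.289], [0.623, 0.088, 0.291], [0.623, 0.093, 0.291], [0.623, 0.065, 0.291]]
bar 53 [0.617 0.132 0.209]
```

View pics/c2.png

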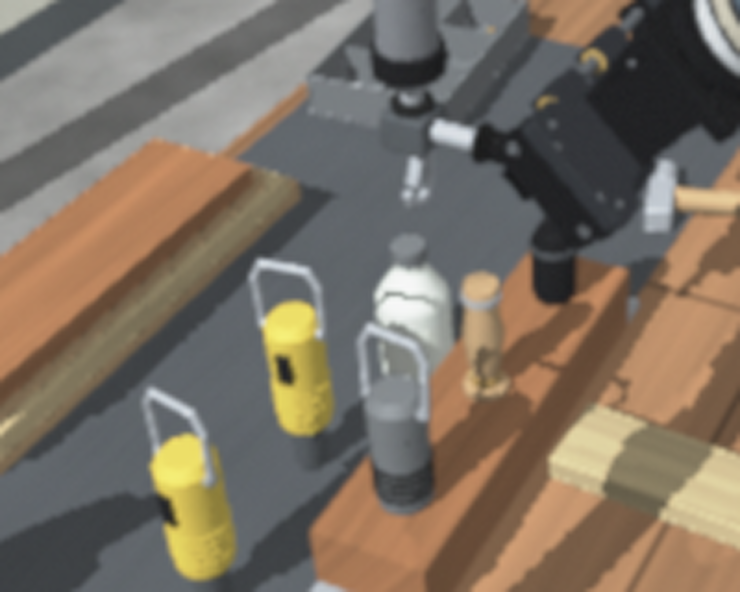

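The picture shows the hook at about (412,195), above and to the -y side of the grey driver's bail at (395,350). The gripper is on the handle. Now I'll pull straight down 103 mm.

>>> apply_moves(targets="-1 -0.04 0 0.04 0 0 0;-1 -0.1 0 0.1 0 0 0;-1 -0.18 0 0.18 0 0 0;-1 -0.26 0 0.26 0 0 0;-1 -0.34 0 0.34 0 0 0;-1 -0.42 0 0.42 0 0 0;-1 -0.5 0 0.5 0 0 0;-1 -0.58 0 0.58 0 0 0;-1 -0.65 0 0.65 0 0 0;-1 -0.7 0 0.7 0 0 0;-1 -0.728 0 0.728 0 0 0;-1 -0.728 0 0.728 0 0 0;-1 -0.728 0 0.728 0 0 0")

```text
t: 7.4
position: [0.5391, 0.0766, 0.2302]
tool_rot: [3.14, -0.789, -0.001]
force: [-6.7, 1.7, 11.5]
gripper_width: 0.0188
grip_force: 30.0
```

Run:
```python
from h import *
b=grab('side');s=env.read_state();print(s['position'],s['force'],s['tool_rot'],s['moment'])
P=cloud(b)
im=b['image'][:,:,::-1]
cv2.imwrite('pics/c3.png',cv2.resize(im[160:260,160:270],None,fx=5.5,fy=5.5,interpolation=cv2.INTER_CUBIC))
def box(lo,hi):
    m=np.all((P>lo)&(P<hi),-1)&(b['z_map']>0);return P[m]
Q=box((.60,.05,.165),(.66,.11,.21));print('hook',len(Q));print(Q[Q[:,2].argsort()][:16].round(3).tolist())
Q=box((.57,.11,.198),(.67,.20,.23));print('bar',len(Q),np.median(Q,0).round(3))
```

```text
[0.53904455 0.07610547 0.22935579] [-7.24480682 -1.79508336  9.60738123] [ 3.13923571e+00 -7.87849090e-01 -1.66329624e-03] [ 0.08375501 -0.02423884  0.1028033 ]
hook 58
[[0.623, 0.072, 0.181], [0.625, 0.075, 0.182], [0.623, 0.083, 0.182], [0.622, 0.079, 0.183], [0.623, 0.067, 0.183], [0.626, 0.078, 0.184], [0.623, 0.072, 0.184], [0.626, 0.073, 0.184], [0.624, 0.081, 0.184], [0.629, 0.067, 0.184], [0.628, 0.079, 0.185], [0.625, 0.069, 0.185], [0.627, 0.075, 0.185], [0.627, 0.071, 0.185], [0.628, 0.089, 0.185], [0.625, 0.068, 0.187]]
bar 54 [0.618 0.131 0.209]
```

View pics/c3.png

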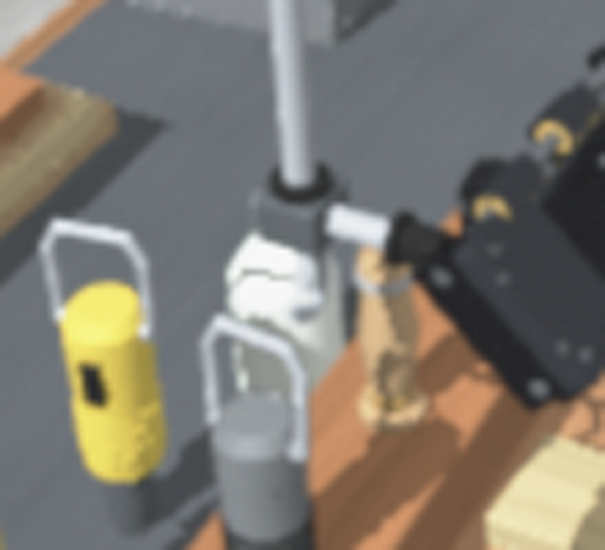

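The hook is down at seat z of about 0.18 and the bail bar is at 0.207, so the heights match. Now I'll move sideways towards +y.

>>> apply_moves(targets="-1 0 -0.06 0 0 0 0;-1 0 -0.12 0 0 0 0;-1 0 -0.18 0 0 0 0;-1 0 -0.24 0 0 0 0;-1 0 -0.3 0 0 0 0;-1 0 -0.34 0 0 0 0;-1 0 -0.37 0 0 0 0;-1 0 -0.4 0 0 0 0;-1 0 -0.4 0 0 0 0")

```text
t: 8.35
position: [0.5391, 0.1169, 0.2305]
tool_rot: [3.14, -0.789, 0.0]
force: [-6.4, 0.6, 10.3]
gripper_width: 0.019
grip_force: 30.0
```

>>> apply_moves(targets="-1 0 -0.01 0 0 0 0;-1 0 -0.02 0 0 0 0;-1 0 -0.03 0 0 0 0;-1 0 -0.04 0 0 0 0")

```text
t: 8.75
position: [0.5391, 0.1204, 0.2305]
tool_rot: [3.14, -0.789, -0.001]
force: [-7.0, -0.2, 11.0]
gripper_width: 0.019
grip_force: 30.0
```

>>> apply_moves(targets="-1 0 -0.01 0 0 0 0;-1 0 -0.02 0 0 0 0;-1 0 -0.03 0 0 0 0;-1 0 -0.04 0 0 0 0")

```text
t: 9.15
position: [0.5391, 0.1243, 0.2305]
tool_rot: [3.14, -0.789, -0.001]
force: [-7.3, -2.0, 10.6]
gripper_width: 0.019
grip_force: 30.0
```

>>> apply_moves(targets="-1 0 -0.01 0 0 0 0;-1 0 -0.02 0 0 0 0;-1 0 -0.03 0 0 0 0;-1 0 -0.03 0 0 0 0")

```text
t: 9.55
position: [0.5391, 0.1272, 0.2305]
tool_rot: [3.14, -0.789, -0.001]
force: [-7.3, -1.7, 11.5]
gripper_width: 0.0189
grip_force: 30.0
```

>>> apply_moves(targets="-1 0 -0.01 0 0 0 0;-1 0 -0.02 0 0 0 0;-1 0 -0.03 0 0 0 0;-1 0 -0.03 0 0 0 0")

```text
t: 9.95
position: [0.5391, 0.1301, 0.2305]
tool_rot: [3.14, -0.789, -0.001]
force: [-7.3, -2.5, 11.8]
gripper_width: 0.019
grip_force: 30.0
```

```bash
cat > look.py <<'E'
from h import *
F=[]
for i in range(3):
    b=grab('side');F.append(env.read_state()['force'])
print(np.mean(F,0).round(2),env.read_state()['position'].round(4))
P=cloud(b)
def box(lo,hi):
    m=np.all((P>lo)&(P<hi),-1)&(b['z_map']>0);return P[m]
Q=box((.57,.08,.198),(.615,.20,.215));print('bar',len(Q),np.median(Q,0).round(4))
for x0 in(.59,.64):
    Q=box((x0,.08,.17),(x0+.012,.20,.215));print(x0,np.median(Q,0).round(4))
E
python3 look.py
```

```text
[-7.55 -1.81 10.45] [0.5391 0.1301 0.2305]
bar 24 [0.604  0.1399 0.2078]
0.59 [0.5969 0.1411 0.1935]
0.64 [0.6446 0.1373 0.1863]
```

The bar has leaned about 7 mm and is now against the latch, so I'll press on gently.

>>> apply_moves(targets="-1 0 -0.01 0 0 0 0;-1 0 -0.02 0 0 0 0;-1 0 -0.03 0 0 0 0;-1 0 -0.03 0 0 0 0")

```text
t: 10.5
position: [0.5391, 0.133, 0.2305]
tool_rot: [3.14, -0.789, -0.002]
force: [-7.0, -2.2, 11.5]
gripper_width: 0.0186
grip_force: 30.0
```

>>> apply_moves(targets="-1 0 -0.01 0 0 0 0;-1 0 -0.02 0 0 0 0;-1 0 -0.02 0 0 0 0")

```text
t: 10.8
position: [0.5391, 0.1349, 0.2306]
tool_rot: [3.14, -0.789, -0.002]
force: [-7.7, -3.0, 11.6]
gripper_width: 0.019
grip_force: 30.0
```

```bash
python3 look.py
```

```text
[-7.86 -2.2  11.42] [0.5391 0.135  0.2306]
bar 24 [0.6028 0.1401 0.2078]
0.59 [0.597  0.1413 0.1957]
0.64 [0.6446 0.1382 0.1904]
```

>>> apply_moves(targets="-1 0 -0.01 0 0 0 0;-1 0 -0.02 0 0 0 0;-1 0 -0.02 0 0 0 0")

```text
t: 11.25
position: [0.5391, 0.1369, 0.2306]
tool_rot: [3.139, -0.789, -0.002]
force: [-7.9, -2.5, 12.9]
gripper_width: 0.0189
grip_force: 30.0
```

>>> apply_moves(targets="-1 0 -0.01 0 0 0 0;-1 0 -0.02 0 0 0 0;-1 0 -0.02 0 0 0 0")

```text
t: 11.55
position: [0.5391, 0.1389, 0.2307]
tool_rot: [3.139, -0.789, -0.002]
force: [-8.1, -3.2, 11.2]
gripper_width: 0.0192
grip_force: 30.0
```

```bash
python3 look.py
```

```text
[-8.22 -2.82 11.86] [0.5391 0.1388 0.2307]
bar 26 [0.602  0.1406 0.2082]
0.59 [0.5976 0.141  0.1947]
0.64 [0.6455 0.1382 0.1863]
```

>>> apply_moves(targets="-1 0 -0.01 0 0 0 0;-1 0 -0.015 0 0 0 0;-1 0 -0.015 0 0 0 0")

```text
t: 12.0
position: [0.5391, 0.1403, 0.2308]
tool_rot: [3.139, -0.79, -0.002]
force: [-9.0, -3.2, 12.3]
gripper_width: 0.0187
grip_force: 30.0
```

```bash
python3 look.py
```

```text
[-8.31 -3.38 12.95] [0.5391 0.1403 0.2308]
bar 26 [0.6028 0.1408 0.2069]
0.59 [0.5969 0.1409 0.1909]
0.64 [0.6453 0.1384 0.1882]
```

>>> apply_moves(targets="-1 0 -0.01 0 0 0 0;-1 0 -0.015 0 0 0 0;-1 0 -0.015 0 0 0 0")

```text
t: 12.45
position: [0.5391, 0.1417, 0.2308]
tool_rot: [3.139, -0.79, -0.002]
force: [-9.2, -3.1, 12.2]
gripper_width: 0.0194
grip_force: 30.0
```

```bash
python3 look.py
```

```text
[-8.46 -3.43 13.09] [0.5391 0.1417 0.2308]
bar 21 [0.6032 0.1411 0.2088]
0.59 [0.597  0.1411 0.1916]
0.64 [0.645  0.1384 0.1879]
```

>>> apply_moves(targets="-1 0 -0.01 0 0 0 0;-1 0 -0.015 0 0 0 0;-1 0 -0.015 0 0 0 0")

```text
t: 12.9
position: [0.5391, 0.1428, 0.2309]
tool_rot: [3.139, -0.79, -0.003]
force: [-9.4, -5.9, 12.8]
gripper_width: 0.0191
grip_force: 30.0
```

```bash
python3 look.py
```

```text
[-9.27 -5.82 13.33] [0.5391 0.1428 0.2309]
bar 26 [0.6032 0.1417 0.2084]
0.59 [0.5977 0.1422 0.1899]
0.64 [0.6454 0.1395 0.1897]
```

The bar now stands firm at about 5 N net, so the latch is fully in. I'll ease the hook up in small steps.

>>> apply_moves(targets="-1 0.01 0.004 -0.01 0 0 0;-1 0.02 0.006 -0.02 0 0 0;-1 0.03 0.006 -0.03 0 0 0;-1 0.04 0.006 -0.04 0 0 0;-1 0.05 0.006 -0.05 0 0 0;-1 0.06 0.006 -0.06 0 0 0;-1 0.07 0.006 -0.07 0 0 0;-1 0.08 0.006 -0.08 0 0 0;-1 0.08 0.006 -0.08 0 0 0")

```text
t: 13.95
position: [0.5391, 0.1427, 0.2419]
tool_rot: [3.139, -0.789, -0.002]
force: [-8.3, -3.3, 11.7]
gripper_width: 0.0192
grip_force: 30.0
```

```bash
python3 look.py
```

```text
[-7.96 -2.82 11.25] [0.5391 0.1427 0.2419]
bar 23 [0.6028 0.1416 0.209 ]
0.59 [0.5966 0.1418 0.192 ]
0.64 [0.645  0.1386 0.1897]
```

>>> apply_moves(targets="-1 0.01 0.002 -0.01 0 0 0;-1 0.02 0.005 -0.02 0 0 0;-1 0.03 0.005 -0.03 0 0 0;-1 0.04 0.005 -0.04 0 0 0;-1 0.05 0.005 -0.05 0 0 0;-1 0.05 0.005 -0.05 0 0 0")

```text
t: 14.7
position: [0.5391, 0.1426, 0.2492]
tool_rot: [3.139, -0.789, -0.001]
force: [-9.1, -0.8, 12.8]
gripper_width: 0.0188
grip_force: 30.0
```

```bash
python3 look.py
python3 - <<'E'
from h import *
a=dict(np.load('/tmp/side.npz'))['image'][:,:,::-1]
cv2.imwrite('pics/c4.png',cv2.resize(a[180:270,160:260],None,fx=6,fy=6,interpolation=cv2.INTER_CUBIC))
E
```

```text
[-9.38 -1.   13.32] [0.5391 0.1426 0.2493]
bar 26 [0.6027 0.1398 0.2077]
0.59 [0.597  0.1416 0.1924]
0.64 [0.6453 0.1387 0.1888]
```

View pics/c4.png

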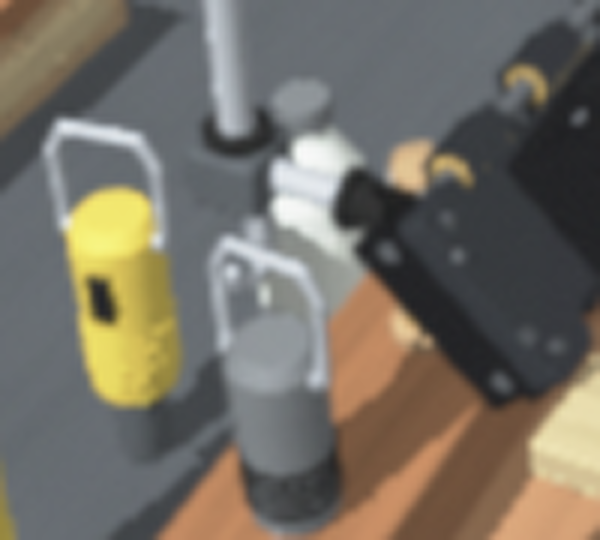

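The crop shows the bail bar from (225,240) to (310,275). The hook's shank comes down at (258,230), with bright spots at (232,270) and (265,290). I'll project the expected hook points onto the image to check.

Run:
```python
from h import *
b=dict(np.load('/tmp/side.npz'));P=cloud(b)
T=np.linalg.inv(b['world_from_camera'])
S=np.array([.624,.1415,.199])
for n,o in dict(seat=(0,0,0),bottom=(0,0,-.007),nose=(0,.0135,.0135),hinge=(0,-.01,.04),back=(0,-.0135,.01)).items():
    q=b['camera_matrix']@(T[:3,:3]@(S+o)+T[:3,3]);q=q[:2]/q[2];print(n,q.round(1),'crop',((q-[160,180])*6).round())
for u,v in [(232,270),(236,268),(265,290),(258,232),(265,255),(268,262),(262,275),(267,300)]:
    a,c=160+u//6,180+v//6;print(u,v,P[c,a].round(3),b['image'][c,a])
Q=P[(P[...,2]>.18)&(P[...,2]<.25)&(abs(P[...,0]-.622)<.013)&(P[...,1]>.09)&(P[...,1]<.18)]
print(Q[Q[:,2].argsort()][::2].round(3).tolist())
```

```text
seat [203.  225.8] crop [258. 275.]
bottom [203.2 228. ] crop [259. 288.]
nose [199.6 224.9] crop [237. 270.]
hinge [203.9 210.5] crop [263. 183.]
back [205.6 219.3] crop [274. 236.]
232 270 [0.626 0.158 0.214] [205 212 217]
236 268 [0.625 0.155 0.215] [157 163 170]
265 290 [ 0.74  -0.025  0.014] [189 195 189]
258 232 [0.624 0.138 0.22 ] [165 170 176]
265 255 [0.62  0.141 0.212] [205 212 217]
268 262 [0.62  0.141 0.209] [214 218 223]
262 275 [0.625 0.139 0.199] [162 168 174]
267 300 [ 0.739 -0.024  0.007] [174 180 177]
[[0.625, 0.139, 0.199], [0.623, 0.139, 0.2], [0.628, 0.14, 0.202], [0.627, 0.136, 0.202], [0.625, 0.144, 0.203], [0.621, 0.15, 0.203], [0.626, 0.147, 0.205], [0.623, 0.151, 0.206], [0.623, 0.132, 0.207], [0.625, 0.125, 0.208], [0.615, 0.141, 0.208], [0.633, 0.139, 0.209], [0.626, 0.141, 0.21], [0.615, 0.14, 0.21], [0.625, 0.157, 0.21], [0.63, 0.139, 0.21], [0.625, 0.129, 0.211], [0.613, 0.14, 0.211], [0.633, 0.138, 0.211], [0.61, 0.139, 0.211], [0.627, 0.14, 0.212], [0.624, 0.139, 0.212], [0.62, 0.141, 0.212], [0.63, 0.139, 0.213], [0.624, 0.153, 0.213], [0.626, 0.158, 0.214], [0.624, 0.157, 0.214], [0.628, 0.155, 0.214], [0.624, 0.126, 0.215], [0.626, 0.136, 0.215], [0.622, 0.138, 0.218], [0.623, 0.136, 0.219], [0.623, 0.13, 0.221], [0.627, 0.138, 0.223], [0.625, 0.137, 0.223], [0.623, 0.135, 0.225], [0.622, 0.132, 0.226], [0.623, 0.134, 0.228], [0.626, 0.157, 0.247], [0.611, 0.143, 0.247], [0.611, 0.147, 0.248], [0.623, 0.158, 0.249], [0.61, 0.156, 0.249], [0.612, 0.158, 0.249], [0.628, 0.158, 0.249], [0.626, 0.157, 0.25]]
```

The nose is at (0.626, 0.157, 0.214), in front of the bar, so the bail is inside the hook. I'll centre the hook back over the driver's hole and then ease it up.

>>> apply_moves(targets="-1 0.005 0.02 -0.005 0 0 0;-1 0.01 0.04 -0.01 0 0 0;-1 0.01 0.06 -0.01 0 0 0;-1 0.015 0.08 -0.015 0 0 0;-1 0.015 0.09 -0.015 0 0 0;-1 0.02 0.09 -0.02 0 0 0;-1 0.025 0.09 -0.025 0 0 0;-1 0.03 0.09 -0.03 0 0 0;-1 0.035 0.09 -0.035 0 0 0;-1 0.035 0.09 -0.035 0 0 0")

```text
t: 15.85
position: [0.5391, 0.1337, 0.2531]
tool_rot: [3.14, -0.787, -0.001]
force: [-4.8, -0.7, 6.0]
gripper_width: 0.0191
grip_force: 30.0
```

```bash
python3 look.py
```

```text
[-4.43 -0.53  6.47] [0.539  0.1337 0.2531]
bar 24 [0.6035 0.1331 0.2086]
0.59 [0.5965 0.1335 0.1893]
0.64 [0.6453 0.1316 0.1895]
```

The driver's weight is now on the hook. I'll lift a little further and check.

>>> apply_moves(targets="-1 0.01 0 -0.01 0 0 0;-1 0.02 0 -0.02 0 0 0;-1 0.03 0 -0.03 0 0 0;-1 0.045 0 -0.045 0 0 0;-1 0.06 0 -0.06 0 0 0;-1 0.075 0 -0.075 0 0 0;-1 0.075 0 -0.075 0 0 0")

```text
t: 16.7
position: [0.5391, 0.1337, 0.2638]
tool_rot: [3.14, -0.787, -0.001]
force: [-4.5, -0.6, 6.0]
gripper_width: 0.0188
grip_force: 30.0
```

```bash
sed -i 's/\.198),(\.615/.198),(.640/;s/\.20,\.215));print(.bar/.20,.26));print('"'bar/" look.py; python3 look.py
```

```text
[-4.18  0.36  6.91] [0.5391 0.1337 0.2637]
bar 128 [0.6232 0.1331 0.2232]
0.59 [0.5968 0.135  0.1913]
0.64 [0.645  0.1326 0.1887]
```

>>> apply_moves(targets="-1 0.03 0 -0.03 0 0 0;-1 0.06 0 -0.06 0 0 0;-1 0.09 0 -0.09 0 0 0;-1 0.12 0 -0.12 0 0 0;-1 0.15 0 -0.15 0 0 0;-1 0.18 0 -0.18 0 0 0;-1 0.21 0 -0.21 0 0 0;-1 0.24 0 -0.24 0 0 0;-1 0.27 0 -0.27 0 0 0;-1 0.3 0 -0.3 0 0 0;-1 0.33 0 -0.33 0 0 0;-1 0.36 0 -0.36 0 0 0;-1 0.39 0 -0.39 0 0 0;-1 0.41 0 -0.41 0 0 0;-1 0.43 0 -0.43 0 0 0;-1 0.44 0 -0.44 0 0 0;-1 0.45 0 -0.45 0 0 0;-1 0.46 0 -0.46 0 0 0;-1 0.46 0 -0.46 0 0 0")

```text
t: 18.75
position: [0.5392, 0.1264, 0.3039]
tool_rot: [-3.133, -0.834, -0.002]
force: [12.4, 0.8, 5.2]
gripper_width: 0.0192
grip_force: 30.0
```

Run:
```python
from h import *
for i in range(3):
    b=grab('side');s=env.read_state();print(s['position'].round(4),s['force'].round(2))
cv2.imwrite('pics/c5.png',cv2.resize(b['image'][120:290,130:300,::-1],None,fx=3.5,fy=3.5,interpolation=cv2.INTER_CUBIC))
```

```text
[0.5392 0.1264 0.3039] [12.59  0.05  5.51]
[0.5392 0.1264 0.3039] [11.64  0.5   6.23]
[0.5392 0.1264 0.3039] [11.63 -0.18  4.99]
```

View pics/c5.png

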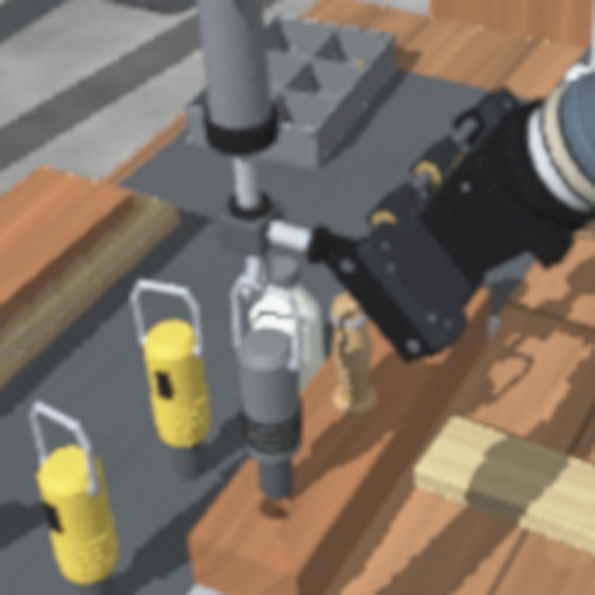

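The picture shows the driver hanging with its nose above the hole at (275,490). But the arm stopped at z = 0.304 instead of 0.329. I'll check the joints.

```bash
python3 -c "
from h import *
s=env.read_state();print(s['t'],s['qpos'].round(3),s['qvel'].round(3),s['tau'].round(1),s['moment'].round(2))
c=grab('scene');P=cloud(c)
cv2.imwrite('pics/s2.png',cv2.resize(c['image'][20:260,200:460,::-1],None,fx=2.4,fy=2.4,interpolation=cv2.INTER_CUBIC))"
```

```text
18.9 [ 0.041  0.197  2.118  4.454  0.024 -2.854] [ 0.     0.001  0.001  0.     0.    -0.   ] [  1.1 -22.3  -5.9   0.    0.1   0. ] [ 0.16 -1.36  0.14]
```

View pics/s2.png

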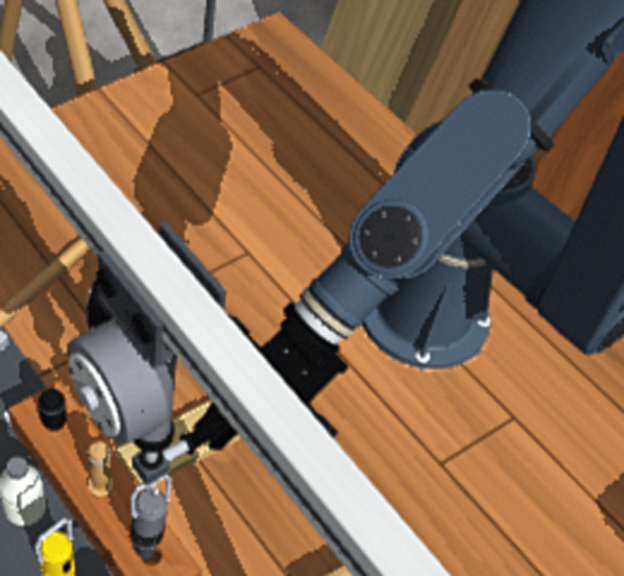

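The wrist ran into its singularity: joint 5 is near 0, with joint 4 wound to 4.45 and joint 6 at its limit. I'll hold this height and tilt the hand shallower about the handle, which unwinds joints 4 and 6.

>>> apply_moves(targets="-1 -0.16 0.07 0.16 0 0.005 0;-1 -0.165 0.07 0.165 0 0.01 0;-1 -0.165 0.07 0.165 0 0.015 0;-1 -0.165 0.07 0.165 0 0.02 0;-1 -0.165 0.07 0.165 0 0.025 0;-1 -0.165 0.07 0.165 0 0.03 0;-1 -0.165 0.07 0.165 0 0.03 0;-1 -0.165 0.07 0.165 0 0.03 0")

```text
t: 19.75
position: [0.5398, 0.1202, 0.2813]
tool_rot: [-3.127, -1.029, -0.007]
force: [4.1, 1.4, 10.0]
gripper_width: 0.019
grip_force: 30.0
```

```bash
python3 -c "
from h import *
s=env.read_state();print(s['t'],s['qpos'].round(3),s['qvel'].round(3),s['force'].round(1),s['moment'].round(2))
plan(s['position'])"
```

```text
19.75 [ 0.023  0.335  2.284  3.164  0.506 -1.575] [ 0.002 -0.011 -0.003  0.006 -0.012 -0.005] [ 4.1  1.4 10. ] [ 0.24 -1.32  0.02]
t 19.75 p [0.5398 0.1202 0.2813] f [ 4.08  1.35 10.  ] w 0.019
shift [0. 0. 0.] turn [-0.0015 -0.0388 -0.0004]
```

Run:
```python
from h import *
b=grab('side')
cv2.imwrite('pics/c6.png',cv2.resize(b['image'][150:280,140:270,::-1],None,fx=4.5,fy=4.5,interpolation=cv2.INTER_CUBIC))
```

```text
(no output)
```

View pics/c6.png

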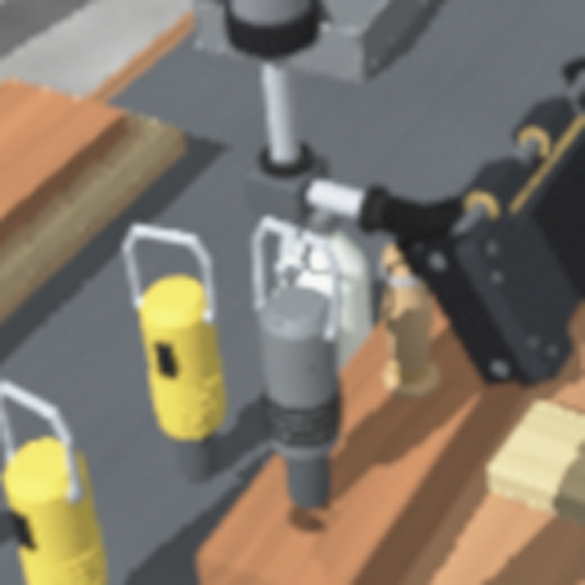

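The driver's nose is on the rack's surface at the hole's edge, around (308,505), with the bail still inside the hook at (290,240). I'll lift straight up, slowly.

>>> apply_moves(targets="-1 0.015 0 -0.009 0 0 0;-1 0.03 0 -0.018 0 0 0;-1 0.045 0 -0.027 0 0 0;-1 0.06 0 -0.036 0 0 0;-1 0.075 0 -0.045 0 0 0;-1 0.09 0 -0.054 0 0 0;-1 0.105 0 -0.063 0 0 0;-1 0.12 0 -0.072 0 0 0;-1 0.135 0 -0.081 0 0 0;-1 0.15 0 -0.09 0 0 0;-1 0.165 0 -0.099 0 0 0;-1 0.18 0 -0.108 0 0 0;-1 0.195 0 -0.117 0 0 0;-1 0.21 0 -0.126 0 0 0;-1 0.225 0 -0.135 0 0 0;-1 0.24 0 -0.144 0 0 0;-1 0.24 0 -0.144 0 0 0")

```text
t: 21.5
position: [0.5398, 0.12, 0.309]
tool_rot: [-3.127, -1.027, -0.007]
force: [7.1, 0.8, 5.5]
gripper_width: 0.0192
grip_force: 30.0
```

```bash
cat > look2.py <<'E'
from h import *
for i in range(3):
    b=grab('side');s=env.read_state();print(s['t'],s['force'].round(1))
print(s['qpos'].round(3),s['position'].round(4),s['tool_rot'].round(3))
P=cloud(b);ok=b['z_map']>0
def box(lo,hi):
    m=np.all((P>lo)&(P<hi),-1)&ok;return P[m]
for z in np.arange(.05,.36,.01):
    Q=box((.58,.08,z),(.67,.18,z+.01))
    if len(Q):print(round(z,3),len(Q),Q.min(0)[:2].round(3),Q.max(0)[:2].round(3))
E
python3 look2.py
```

```text
21.55 [6.5 1.4 5.2]
21.6 [8.  0.6 5.6]
21.65 [6.8 0.6 4.7]
[ 0.022  0.253  2.247  3.17   0.385 -1.581] [0.5398 0.12   0.309 ] [-3.127 -1.027 -0.007]
0.05 63 [0.58  0.081] [0.669 0.179]
0.06 717 [0.58 0.08] [0.668 0.18 ]
0.07 8 [0.617 0.117] [0.631 0.134]
0.08 26 [0.615 0.113] [0.634 0.135]
0.09 25 [0.614 0.122] [0.637 0.136]
0.1 24 [0.615 0.12 ] [0.636 0.136]
0.11 12 [0.615 0.121] [0.626 0.137]
0.12 32 [0.605 0.125] [0.642 0.144]
0.13 46 [0.605 0.113] [0.64  0.146]
0.14 50 [0.605 0.109] [0.645 0.145]
0.15 48 [0.604 0.113] [0.644 0.146]
0.16 59 [0.604 0.117] [0.642 0.146]
0.17 46 [0.605 0.116] [0.639 0.145]
0.18 52 [0.605 0.11 ] [0.641 0.146]
0.19 51 [0.604 0.119] [0.64  0.147]
0.2 46 [0.601 0.127] [0.638 0.146]
0.21 94 [0.598 0.115] [0.65  0.146]
0.22 118 [0.599 0.11 ] [0.652 0.144]
0.23 23 [0.598 0.12 ] [0.651 0.129]
0.24 17 [0.596 0.119] [0.651 0.129]
0.25 22 [0.596 0.122] [0.65  0.128]
0.26 62 [0.601 0.104] [0.646 0.136]
0.27 27 [0.621 0.103] [0.64  0.136]
0.28 23 [0.622 0.104] [0.63  0.126]
0.29 4 [0.623 0.118] [0.63  0.121]
0.3 19 [0.609 0.124] [0.638 0.136]
0.31 76 [0.584 0.109] [0.642 0.138]
0.32 130 [0.582 0.105] [0.641 0.137]
0.33 85 [0.612 0.106] [0.639 0.136]
0.34 25 [0.62  0.117] [0.631 0.128]
0.35 24 [0.618 0.116] [0.63  0.127]
```

The driver hangs freely again and about 24 mm remains. I'll continue up with the wrist well conditioned.

>>> apply_moves(targets="-1 0.015 0 -0.009 0 0 0;-1 0.03 0 -0.018 0 0 0;-1 0.045 0 -0.027 0 0 0;-1 0.06 0 -0.036 0 0 0;-1 0.075 0 -0.045 0 0 0;-1 0.09 0 -0.054 0 0 0;-1 0.105 0 -0.063 0 0 0;-1 0.12 0 -0.072 0 0 0;-1 0.135 0 -0.081 0 0 0;-1 0.15 0 -0.09 0 0 0;-1 0.165 0 -0.099 0 0 0;-1 0.18 0 -0.108 0 0 0;-1 0.18 0 -0.108 0 0 0")

```text
t: 22.95
position: [0.5398, 0.1198, 0.3298]
tool_rot: [-3.127, -1.026, -0.007]
force: [6.6, 1.9, 6.1]
gripper_width: 0.0194
grip_force: 30.0
```

>>> apply_moves(targets="-1 0.007 0 -0.004 0 0 0;-1 0.014 0 -0.008 0 0 0;-1 0.014 0 -0.008 0 0 0")

```text
t: 23.25
position: [0.5398, 0.1199, 0.3312]
tool_rot: [-3.127, -1.025, -0.007]
force: [6.8, 0.7, 5.0]
gripper_width: 0.0193
grip_force: 30.0
```

>>> apply_moves(targets="-1 0.007 0 -0.004 0 0 0;-1 0.014 0 -0.008 0 0 0;-1 0.014 0 -0.008 0 0 0")

```text
t: 23.55
position: [0.5397, 0.1197, 0.3318]
tool_rot: [-3.127, -1.022, -0.007]
force: [10.2, 1.4, -0.4]
gripper_width: 0.019
grip_force: 30.0
```

Fz crossed zero, so the stem is at its top stop. I'll open gently and back away along the tool axis.

>>> apply_moves(targets="-0.5 0 0 0 0 0 0;-0.4 0 0 0 0 0 0;-0.3 0 0 0 0 0 0;-0.1 0 0 0 0 0 0;0.1 0 0 0 0 0 0;0.3 0 0 0 0 0 0;0.3 0 0 0 0 0 0;0.3 0 0 0 0 0 0")

```text
t: 24.35
position: [0.5363, 0.1202, 0.3291]
tool_rot: [-3.128, -1.013, -0.005]
force: [-0.1, -0.0, -0.2]
gripper_width: 0.0551
grip_force: 0.0
```

>>> apply_moves(targets="0.3 0 0 -0.1 0 0 0;0.3 0 0 -0.25 0 0 0;0.3 0 0 -0.45 0 0 0;0.3 0 0 -0.65 0 0 0;0.3 0 0 -0.85 0 0 0;0.3 0 0 -1 0 0 0;0.3 0 0 -1 0 0 0")

```text
t: 25.05
position: [0.4496, 0.1195, 0.3831]
tool_rot: [-3.127, -1.016, -0.006]
force: [0.7, -0.2, 0.2]
gripper_width: 0.0567
grip_force: 0.0
```

```bash
python3 look2.py
```

```text
25.1 [-0.4 -0.9 -0.2]
25.15 [-0.4 -0.3 -0.1]
25.2 [-0.3 -0.1 -0.1]
[ 0.027 -0.076  2.276  3.329  0.074 -1.74 ] [0.4517 0.1192 0.3822] [-3.128 -1.014 -0.005]
0.05 65 [0.583 0.086] [0.668 0.178]
0.06 777 [0.58 0.08] [0.668 0.18 ]
0.09 6 [0.618 0.123] [0.63  0.133]
0.1 20 [0.615 0.12 ] [0.636 0.135]
0.11 28 [0.614 0.122] [0.634 0.137]
0.12 32 [0.615 0.114] [0.634 0.137]
0.13 16 [0.614 0.12 ] [0.628 0.136]
0.14 22 [0.607 0.121] [0.635 0.143]
0.15 42 [0.606 0.12 ] [0.641 0.144]
0.16 52 [0.604 0.116] [0.64  0.146]
0.17 50 [0.604 0.113] [0.639 0.147]
0.18 61 [0.605 0.111] [0.646 0.146]
0.19 48 [0.605 0.117] [0.641 0.145]
0.2 50 [0.605 0.119] [0.637 0.146]
0.21 50 [0.604 0.12 ] [0.641 0.147]
0.22 54 [0.601 0.124] [0.64  0.146]
0.23 75 [0.598 0.123] [0.65  0.148]
0.24 152 [0.598 0.11 ] [0.65  0.144]
0.25 16 [0.597 0.122] [0.651 0.129]
0.26 15 [0.596 0.12 ] [0.651 0.13 ]
0.27 21 [0.596 0.12 ] [0.65  0.128]
0.28 44 [0.6   0.106] [0.647 0.134]
0.29 52 [0.604 0.105] [0.644 0.136]
0.3 27 [0.621 0.104] [0.63  0.126]
0.31 11 [0.622 0.103] [0.63  0.122]
0.32 13 [0.611 0.117] [0.64  0.134]
0.33 66 [0.583 0.121] [0.639 0.136]
0.34 119 [0.58  0.106] [0.641 0.137]
0.35 116 [0.58  0.104] [0.641 0.137]
```

The driver hangs at the top with its nose at about 0.09 m, clear of the rack, and the hand is off. I'll let it settle and hand in.

>>> apply_moves(targets="0.3 0 0 0 0 0 0;0.3 0 0 0 0 0 0;0.3 0 0 0 0 0 0;0.3 0 0 0 0 0 0;0.3 0 0 0 0 0 0;0.3 0 0 0 0 0 0;0.3 0 0 0 0 0 0;0.3 0 0 0 0 0 0;0.3 0 0 0 0 0 0;0.3 0 0 0 0 0 0;0.3 0 0 0 0 0 0;0.3 0 0 0 0 0 0;0.3 0 0 0 0 0 0;0.3 0 0 0 0 0 0;0.3 0 0 0 0 0 0")

```text
t: 26.7
position: [0.4515, 0.1193, 0.382]
tool_rot: [-3.128, -1.013, -0.005]
force: [-0.1, 0.7, -0.3]
gripper_width: 0.0568
grip_force: 0.0
```

```bash
python3 look2.py | sed -n '1,4p;7,9p'; python3 -c "
from station import env
print(env.hand_in())"
```

```text
26.75 [-1.  -0.8  0.6]
26.8 [-0.2  0.7 -0.1]
26.85 [-0.5 -0.4  0.5]
[ 0.027 -0.076  2.276  3.33   0.073 -1.741] [0.4515 0.1193 0.382 ] [-3.128 -1.013 -0.005]
0.09 4 [0.62 0.13] [0.627 0.133]
0.1 23 [0.614 0.12 ] [0.635 0.136]
0.11 27 [0.614 0.121] [0.635 0.135]
the job is handed in; nothing more can be done
None
```

The job is handed in at about 27 s, with no verdict returned: the driver hangs by its bail, nose about 30 mm above the rack, hook fully up by feel and hand clear; latch shutting was inferred, not seen, and on the way up joint 6 briefly read -2.854 (limit -2.85) and the nose touched the rack once.

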